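Scan the label of the larger round wafer box

ROBOT

A 6-joint arm with a two-finger parallel gripper is mounted at the origin on the work surface. World frame = base frame: x ahead of the robot, y to its left, z up, the work surface at z = 0. Lengths are in m, angles in rad, forces in N, time in s.
With the tool pointing down it reaches from about 0.275 to 1 m from the base axis. Payload 8.4 kg.
Tool frame: the origin (TCP) lies between the finger pads; the fingertips stand 17 mm ahead of it and the grasp point (between the pads) lies 2 mm behind it; z points along the fingers, y is the direction in which the jaws open and shut (so a half turn about z gives the same grasp; the last joint's range is limited). The gripper opens to 85 mm and grips with 20 to 120 N. Pads are 22 mm wide; open, the fingers measure 114 mm over their backs; the gripper's body (76 mm by 85 mm) begins 54 mm behind the grasp point. The pads swing forward as they close: fully open they stand 13 mm farther back than shut.
Start: joints at [1.341, 0.353, 1.633, -0, 1.155, -0.002], TCP at [0.141, 0.609, 0.248] pointing down, gripper open.
Joint ranges: [-2.63, 2.63], [-0.92, 2.1], [0.06, 2.66], [-1.3, 4.44], [0, 2.69], [-3.02, 3.02]. Speed limits (rad/s): [2.22, 2.22, 2.79, 3.14, 3.14, 3.14].

INTERFACE

Orientations are given as a unit quaternion [x, y, z, w].
In Python, from cell import ctrl, optics, workorder gives the robot as it stands. The module is installed in compiled form; this text tells all that it offers.
- The arm moves only by the tool play_rows, never from a script. Its argument "increments" is one flat list of numbers, 7 for each row, row after row: the opening in per cent of the stroke, from 0 (shut) to 100 (fully open), then the shift along the tool's x, y, z in cm, then the turn, a rotation vector about the tool's x, y, z in degrees. In form: [grip, dx, dy, dz, rx, ry, rz, grip, dx, dy, dz, rx, ry, rz, ...]. A call has 1 to 8 rows; each row shifts and turns the commanded pose from where the row before left it, along the tool's axes as they then stand; what a row does not reach is not made up. A row lasts 1/8 s, in which the tool goes at most 62.5 mm and 10.7 degrees, less where a joint would pass 70% of its speed; a pose out of reach is approached as far as the arm can. A call is refused whole if a number of a shift passes 6.25 or a number of a turn 10.7, either way. A call with a gripper value outside its range is refused whole. The fingers move at their own pace and stop on an object; the grip force is fixed at half the most. Time passes only in rows, so rows that do not move let the fingers close. It gives the time, the measured TCP pose, the force and the opening at its end, in the units of the state.
- ctrl.read_state(): the state, without advancing time (a new reading comes with each control period).
- optics.get_image(name): name is "scene" or "side" or "wrist"; returns the picture (420x560x3 uint8, red, green, blue); there is no depth.
- optics.camera_params(name): a dict with "K" (3x3 intrinsics, pixels), "pose" (4x4, takes a point from camera to world coordinates). Camera axes: x right, y up, looking along -z (the intrinsics and any distortion apply to the point x, -y, -z); pixel columns grow to the right and rows downward; lengths in m; the calibration is good to about 2 mm. A picture is of the moment at which its call begins: read the wrist's pose just before it. camera_params takes no time and is no camera call; for the wrist camera it gives the pose at the moment of the call.
- workorder.finish_job(): hands the job in, once; it reports no verdict.
The state is a dict: "time_s": time; "q": joint angles; "joint_vel": joint speeds; "joint_torque": joint torques, N m; "tcp_pos": TCP position; "tool_rot": TCP orientation; "contact_force": force on the tool from outside, world axes, zero at the start; "moment": the same for the moment, N m; "finger_gap": finger opening in m.
Only numpy, scipy, OpenCV 4.12 (cv2) and the standard library are available. Lean on these libraries where they do the work, as an engineer would, in place of code of your own. Each camera call takes 0.05 s, during which the arm holds its last target. There are 200 camera calls.

TASK

Take the hand scanner out of its holder and scan the barcode label on the lid of the larger of the two round wafer boxes: point the scanner straight down at the middle of the label from about 6 cm above it and hold it still there for a good second. Do not scan the smaller round box, and leave both round boxes where they are. Then lower the scanner upright all the way back into its holder before letting go of it.

Things in the scene. Friction and masses are not known exactly. Their poses are not given: they have to be found in the camera images.
- scanner_grip (a point): Cordless hand scanner, grey, round, 150 mm tall, 160 g, upright in its holder: handle 28 mm across (60 to 150 mm above its underside) over a head 46 mm across (lowest 38 mm). Its window is the flat underside; it looks straight down, is always on, reads a label any way round from 25 to 100 mm off. Point: on the handle's axis, 105 mm above the window, where to grip it; z up the handle.
- big_label (a point): Paper barcode label, 30 x 50 mm, flat on the lid of the larger round wafer box (white plastic disc, 116 mm across, 22 mm high, loose on the bench). Point: middle of the label, on the lid's top, 18 mm from the box's centre; z up, x from the box's centre to the label, y along the label's long side.
- small_label (a point): Like label on the smaller round wafer box (white disc, 72 mm across, 22 mm high, loose), the one not to be scanned. Point: middle of the label, on the lid's top, 4 mm from the box's centre; axes as on the larger one. A square white box, 88 mm wide, 32 mm high, with a like label stands among them too.
- holder_floor (a point): The scanner's holder, black, fixed: open round cup 66 mm wide inside, wall 4 mm, 27 mm deep, on a square foot 95 mm wide. Point: centre of the cup's floor, 15 mm above the bench (rim at 42 mm); z up. The scanner stands on it, window down, 10 mm of play all round. Holder and boxes change places each time; nothing near them is over 105 mm tall but the scanner.
Things that resemble listed ones, but are neither listed nor needed, are in the scene too. Of the things shaped like the part that bears scanner_grip, the grey one is meant. What is shaped like the part that bears big_label but red or turquoise is not meant.

How it is judged:
On the way, in this order (a step that is already met when the one before it is completed fails the run):
1. the scanner is held still for 0.8 s, window down (within 12 degrees), 25 to 100 mm above the larger round box's label and pointing within 16 mm of its middle (x of big_label in the frame of scanner_grip between -0.016 and 0.016 m and y of big_label in the frame of scanner_grip between -0.016 and 0.016 m and z of big_label in the frame of scanner_grip between -0.205 and -0.13 m and angle between scanner_grip's own z axis and vertical below 0.21 rad and linear speed of scanner below 0.04 m/s), for 0.8 s.
2. the scanner, still gripped, is lowered back into its holder to within 12 mm of the cup's floor (horizontal distance between scanner_grip and holder_floor below 0.02 m and z of scanner_grip in the frame of holder_floor between 0.09 and 0.117 m and contact force between the fingers and scanner above 0.5 N), for 0.05 s.
At the end, for the whole second after the job is handed in: The scanner stands upright (within 7 degrees), released and at rest, on the floor of its holder (within 7 mm of it in height, 20 mm of its centre), and both round boxes are within 15 mm of where they were (horizontal distance between scanner_grip and holder_floor below 0.02 m and z of scanner_grip in the frame of holder_floor between 0.09 and 0.112 m and angle between scanner_grip's own z axis and vertical below 0.12 rad and linear speed of scanner below 0.02 m/s and distance of each of big_label, small_label from where it was at the start of the episode below 0.015 m); the robot touches nothing.
It fails at once if the smaller round box is scanned: the scanner stands still (under 15 mm/s) 25 to 100 mm above its label, pointing within 16 mm of its middle (x of small_label in the frame of scanner_grip between -0.016 and 0.016 m and y of small_label in the frame of scanner_grip between -0.016 and 0.016 m and z of small_label in the frame of scanner_grip between -0.205 and -0.13 m and angle between scanner_grip's own z axis and vertical below 0.21 rad and linear speed of scanner below 0.015 m/s).
It fails at once if a round box is shifted by more than 15 mm (distance of any of big_label, small_label from where it was at the start of the episode above 0.015 m).
It also fails if it takes over 48 s, if anything falls off the work surface, if the arm or the gripper's body presses on something with over 40 N, if the wrist force passes 120 N, or if a joint passes its speed limit or range.

## Working session

There is one attempt and no reset: what is moved stays moved. The work goes in short steps, Python scripts to look and compute and a tool call to move; the robot and the scene stay as the last step left them, time stands still between calls to the robot, and variables do not carry over. Pictures are saved under pics/ and viewed, about 8 in all and at most 12, crops included, and the job is handed in when it is done.

Besides the shell and the picture viewer there is one more tool, called by a JSON object that holds its "method" and its "body". play_rows: Moves the arm, as the interface text tells. Its arguments: {"type":"object","properties":{"increments":{"type":"array"}},"required":["increments"]}

```bash
mkdir -p pics; python3 - <<'E'
from cell import ctrl, optics
import cv2,numpy as np
for n in ("scene","side","wrist"):
    p=optics.camera_params(n); print(n,np.round(p["K"],1).tolist(),np.round(p["pose"],3).tolist(),[k for k in p])
    cv2.imwrite(f"pics/{n}0.png",optics.get_image(n)[:,:,::-1])
print(ctrl.read_state())
E
```

```text
scene [[490.8, 0.0, 284.2], [0.0, 490.8, 213.7], [0.0, 0.0, 1.0]] [[0.046, -0.539, 0.841, 1.471], [0.999, 0.04, -0.03, -0.049], [-0.017, 0.841, 0.54, 0.743], [0.0, 0.0, 0.0, 1.0]] ['K', 'pose']
side [[402.9, 0.0, 281.1], [0.0, 402.9, 216.7], [0.0, 0.0, 1.0]] [[0.901, 0.332, -0.278, 0.176], [-0.433, 0.693, -0.576, -0.537], [0.001, 0.64, 0.769, 0.801], [0.0, 0.0, 0.0, 1.0]] ['K', 'pose']
wrist [[372.8, 0.0, 281.8], [0.0, 372.8, 207.4], [0.0, 0.0, 1.0]] [[0.226, -0.928, -0.297, 0.065], [0.974, 0.214, 0.07, 0.626], [-0.001, -0.305, 0.952, 0.374], [0.0, 0.0, 0.0, 1.0]] ['K', 'pose']
{'time_s': 0.15, 'q': array([ 1.34060204e+00,  3.53522703e-01,  1.63390074e+00,  1.31782048e-05,
        1.15520010e+00, -2.40153842e-03]), 'joint_vel': array([ 0.00027767, -0.00087785, -0.00250785, -0.00034135, -0.0006965 ,
       -0.00134157]), 'joint_torque': array([-1.20309363e-03, -6.05629706e+01, -3.42338705e+01, -1.40813722e-04,
        6.14046134e-03,  1.19267241e-05]), 'tcp_pos': array([0.14106842, 0.60855184, 0.24773989]), 'tool_rot': array([ 1.13652912e-01,  9.93520382e-01, -5.11263408e-04, -6.57962148e-05]), 'contact_force': array([-0.5900807 , -0.42768048, -0.1427436 ]), 'moment': array([-0.03571275,  0.05458457, -0.03062964]), 'finger_gap': 0.08544629285850958}
```

View pics/scene0.png

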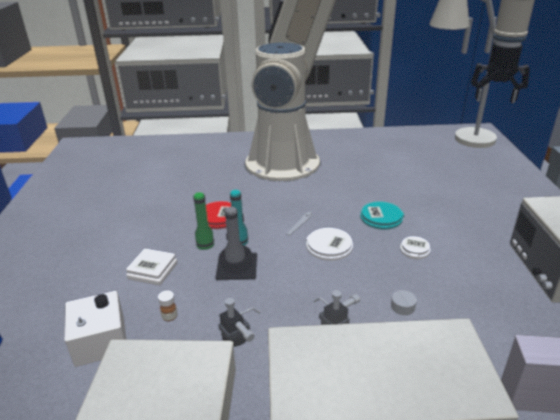

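View pics/side0.png

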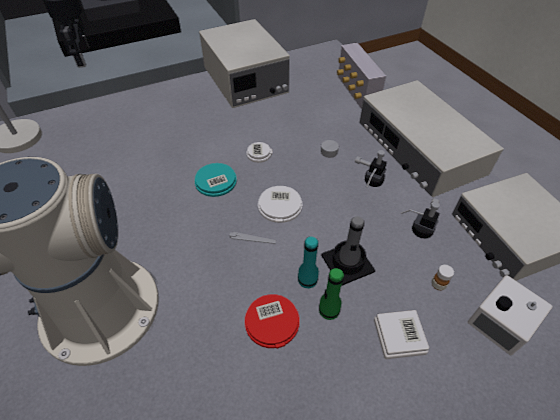

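Scanner-like: grey in the black holder (scene 233,243 / side 352,245), green (203,220), turquoise (238,215); I choose the grey one. Disc-like: the larger white one (scene 330,242 / side 280,203), the small white one (416,246), and red, turquoise and square white boxes; I choose the larger white one. Next is a close check.

```bash
cat > h.py <<'E'
import numpy as np,cv2
from cell import ctrl,optics
def ray(n,uv,P=None):
    P=P or optics.camera_params(n);K,T=P["K"],P["pose"]
    d=np.linalg.inv(K)@[uv[0],uv[1],1];d=T[:3,:3]@(d*[1,-1,-1]);return T[:3,3],d
def onz(n,uv,z,P=None):
    o,d=ray(n,uv,P);return o+d*(z-o[2])/d[2]
def tri(a,b):
    A=np.zeros((3,3));y=np.zeros(3)
    for n,uv in (("scene",a),("side",b)):
        o,d=ray(n,uv);d/=np.linalg.norm(d);M=np.eye(3)-np.outer(d,d);A+=M;y+=M@o
    return np.linalg.solve(A,y)
def proj(n,X,P=None):
    P=P or optics.camera_params(n);p=P["pose"][:3,:3].T@(np.array(X)-P["pose"][:3,3])*[1,-1,-1];u=P["K"]@p;return u[:2]/u[2]
E
python3 - <<'E'
from h import *
print("top",tri((231,211),(357,222)),onz("scene",(231,211),.165),onz("side",(357,222),.165))
for nm,a,b,z in (("biglab",(337,243),(280,196),.022),("bigctr",(330,241),(280,202),.022),("small",(416,244),(258,150),.022)):
    print(nm,onz("scene",a,z),onz("side",b,z))
s=cv2.imread("pics/side0.png");c=cv2.imread("pics/scene0.png")
a=cv2.resize(s[130:290,230:400],None,fx=3.5,fy=3.5,interpolation=cv2.INTER_CUBIC)[:560,:400]
A=cv2.resize(s[130:290,230:390],(400,400),interpolation=2);B=cv2.resize(c[190:290,190:370][:, :],(400,222),interpolation=2)
C=cv2.resize(c[200:290,290:380],(400,400),interpolation=2)
D=np.zeros((600,800,3),np.uint8);D[:400,:400]=A;D[:400,400:]=C
B=cv2.resize(c[200:285,200:370],(400,200),interpolation=2);D[400:,:400]=B
cv2.imwrite("pics/crop1.png",D)
E
```

```text
top [ 0.54242047 -0.13547242  0.15881424] [ 0.55178728 -0.134141    0.165     ] [ 0.53894473 -0.13991207  0.165     ]
biglab [0.49286117 0.11473791 0.022     ] [0.48567658 0.11159336 0.022     ]
bigctr [0.48325452 0.09851468 0.022     ] [0.47655407 0.09251216 0.022     ]
small [0.51060682 0.30758767 0.022     ] [0.50646418 0.30381351 0.022     ]
```

View pics/crop1.png

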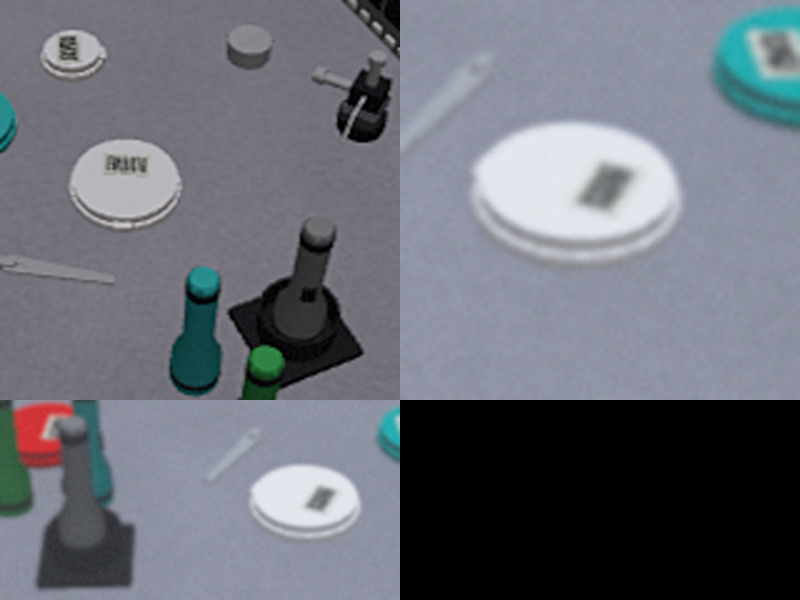

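Crop: the grey scanner stands in the black cup with a square foot (crop 318,235 top), and the larger white disc carries its label at (126,165). Choice confirmed. I'll move to a viewpoint above both.

{"method": "play_rows", "body": {"increments": [100,-4.1,-4.4,-0.25,0,0,0,100,-4.1,-4.4,-0.25,0,0,0,100,-4.1,-4.4,-0.25,0,0,0,100,-4.1,-4.4,-0.25,0,0,0,100,-4.1,-4.4,-0.25,0,0,0,100,-4.1,-4.4,-0.25,0,0,0,100,-4.1,-4.4,-0.25,0,0,0,100,-4.1,-4.4,-0.25,0,0,0]}}

```text
time_s: 1.15
tcp_pos: [0.3818, 0.1901, 0.2685]
tool_rot: [0.114, 0.994, 0.0, 0.0]
contact_force: [0.5, 0.5, 0.8]
finger_gap: 0.0856
```

{"method": "play_rows", "body": {"increments": [100,-4.1,-4.4,-0.25,0,0,0,100,-4.1,-4.4,-0.25,0,0,0,100,-4.1,-4.4,-0.25,0,0,0,100,-4.1,-4.4,-0.25,0,0,0,100,0,0,0,0,0,-6.5,100,0,0,0,0,0,-6.6,100,0,0,0,0,0,0,100,0,0,0,0,0,0]}}

```text
time_s: 2.15
tcp_pos: [0.501, -0.0165, 0.2782]
tool_rot: [0.001, 1.0, 0.0, -0.0]
contact_force: [-0.0, 0.5, 0.4]
finger_gap: 0.0854
```

```bash
python3 - <<'E'
from h import *
import pickle
s=ctrl.read_state();P=optics.camera_params("wrist");im=optics.get_image("wrist")
print(s["time_s"],s["tcp_pos"],s["tool_rot"],s["q"],np.round(P["pose"],3).tolist())
pickle.dump((P,im),open("w1.pkl","wb"))
cv2.imwrite("pics/w1.png",cv2.resize(im[:,:,::-1],(800,600),interpolation=2))
for a,b in (((236,196),(311,243)),((200,198),(336,275))): print(tri(a,b))
E
```

```text
2.15 [ 0.50102958 -0.01646078  0.27820049] [ 6.75204947e-04  9.99999764e-01  1.10630369e-06 -1.24910105e-04] [-3.58300537e-02  1.28875797e-01  1.85845399e+00 -7.18276513e-06
  1.15451261e+00 -1.60527307e+00] [[0.001, -0.952, -0.305, 0.423], [1.0, 0.001, 0.0, -0.016], [0.0, -0.305, 0.952, 0.404], [0.0, 0.0, 0.0, 1.0]]
[ 0.44061321 -0.12902029  0.13750222]
[ 0.44697474 -0.21604914  0.13910473]
```

View pics/w1.png

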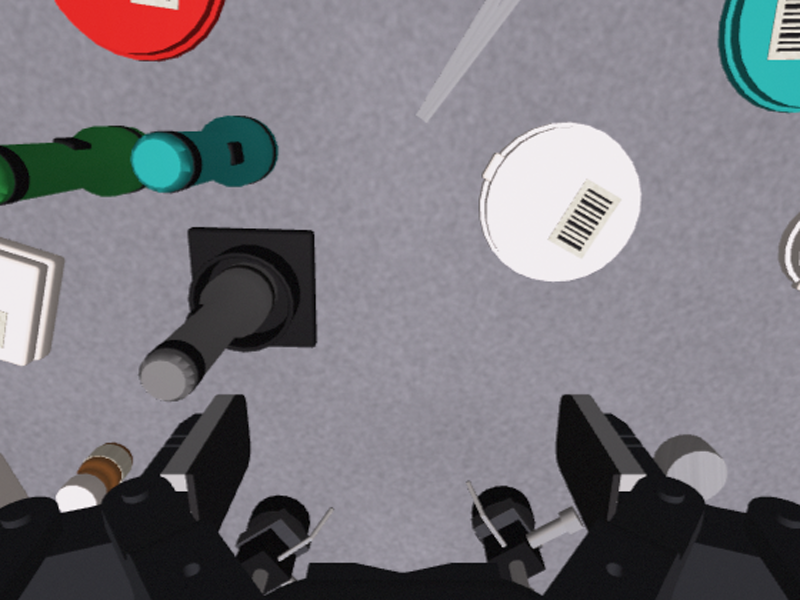

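Wrist view: scanner top at (170,374), foot corners (190,228), (314,231), (316,347), white disc centred near (561,202), label corners (590,180), (620,200), (580,258), (548,238).

```bash
python3 - <<'E'
from h import *
import pickle
P,im=pickle.load(open("w1.pkl","rb"));k=.7
f=lambda u,v,z:np.round(onz("wrist",(u*k,v*k),z,P),4)
print("top",f(170,374,.165),"rimctr",f(244,300,.042),"foot",[f(u,v,.012) for u,v in((190,228),(314,231),(316,347))],f(253,287.5,.012))
print("label",f(584.5,219,.022),[f(u,v,.022) for u,v in((590,180),(620,200),(580,258),(548,238))])
g=cv2.inRange(im,(205,195,195),(255,255,255));n,l,st,ce=cv2.connectedComponentsWithStats(g)
for i in range(1,n):
    if st[i,4]>3000: 
        c=max(cv2.findContours((l==i).astype(np.uint8),0,1)[0],key=len);e=cv2.fitEllipse(c);print(st[i],e,f(e[0][0]/k,e[0][1]/k,.022))
E
```

```text
top [ 0.5394 -0.1316  0.165 ] rimctr [ 0.5412 -0.13    0.042 ] foot [array([ 0.4947, -0.1744,  0.012 ]), array([ 0.497 , -0.0824,  0.012 ]), array([ 0.5905, -0.0856,  0.012 ])] [ 0.5409 -0.1316  0.012 ]
label [0.4866 0.1146 0.022 ] [array([0.459 , 0.1156, 0.022 ]), array([0.473 , 0.1384, 0.022 ]), array([0.5154, 0.1142, 0.022 ]), array([0.5005, 0.0894, 0.022 ])]
[ 336   86  113  111 8976] ((391.6219787597656, 141.1420440673828), (107.251708984375, 114.60453033447266), 50.41128921508789) [0.4742 0.0954 0.022 ]
```

{"method": "play_rows", "body": {"increments": [100,-1.3,-3.8,0,0,0,0,100,-1.3,-3.8,0,0,0,0,100,-1.3,-3.8,0,0,0,0,100,0,0,0,0,0,0,100,0,0,4,0,0,0,100,0,0,4,0,0,0,100,0,0,4,0,0,0,100,0,0,3,0,0,0]}}

```text
time_s: 3.2
tcp_pos: [0.5394, -0.1293, 0.1267]
tool_rot: [-0.0, 1.0, 0.0, -0.001]
contact_force: [0.0, 0.2, -0.0]
finger_gap: 0.0852
```

```bash
python3 - <<'E'
from h import *
im=optics.get_image("wrist");s=ctrl.read_state();print(s["tcp_pos"],s["contact_force"])
cv2.imwrite("pics/w2.png",im[:,:,::-1])
E
```

```text
[ 0.53750293 -0.1289061   0.12352093] [-1.80081902  0.99115872 -2.81634011]
```

View pics/w2.png

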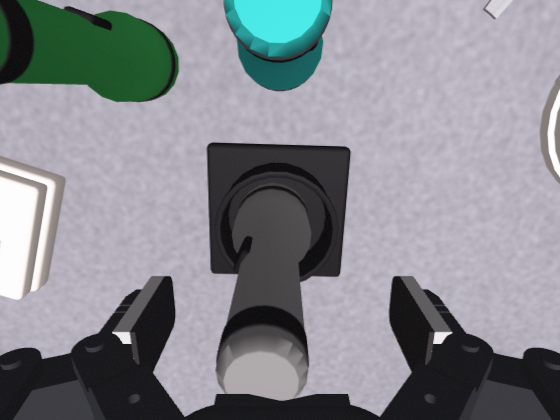

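```bash
python3 - <<'E'
from h import *
s=ctrl.read_state();P=optics.camera_params("wrist");print(s["time_s"],s["tcp_pos"],s["contact_force"],s["tool_rot"])
f=lambda u,v,z:np.round(onz("wrist",(u,v),z,P),4)
print("top",f(262,372,.165),"black ring",f(263,325,.15),"head",f(271,225,.053),"rim",f(275.5,225,.042),"foot",f(278.5,210,.012))
E
```

```text
3.25 [ 0.53750293 -0.1289061   0.12352093] [-1.80081902  0.99115872 -2.81634011] [-2.75774139e-04  9.99995446e-01  8.03610862e-04 -2.89590721e-03]
top [ 0.5342 -0.1345  0.165 ] black ring [ 0.5296 -0.1349  0.15  ] head [ 0.5319 -0.1349  0.053 ] rim [ 0.536  -0.1326  0.042 ] foot [ 0.5362 -0.131   0.012 ]
```

{"method": "play_rows", "body": {"increments": [100,0.2,-0.5,0,0,0,0,100,0,0,0,0,0,0,100,0,0,0,0,0,0]}}

```text
time_s: 3.62
tcp_pos: [0.5391, -0.1358, 0.1297]
tool_rot: [-0.0, 1.0, -0.0, 0.001]
contact_force: [-0.1, 0.4, 0.2]
finger_gap: 0.0852
```

```bash
python3 - <<'E'
from h import *
P=optics.camera_params("wrist");im=optics.get_image("wrist");s=ctrl.read_state();print(s["time_s"],s["tcp_pos"],s["contact_force"],s["tool_rot"])
import pickle;pickle.dump((P,im),open("w3.pkl","wb"))
cv2.imwrite("pics/w3.png",im[:,:,::-1])
E
```

```text
3.675 [ 0.53898551 -0.13572184  0.12955008] [-0.72098036 -0.57186677  0.19081768] [-2.80541885e-04  9.99999410e-01 -2.25018394e-04  1.02480754e-03]
```

View pics/w3.png

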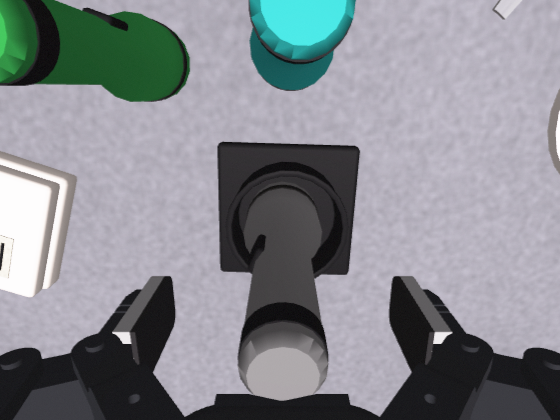

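Handle (col 283) is now centred between the jaws (173–392). Closing.

{"method": "play_rows", "body": {"increments": [0,0,0,0,0,0,0,0,0,0,0,0,0,0,0,0,0,0,0,0,0,0,0,0,0,0,0,0,0,0,0,0,0,0,0,0,0,0,0,0,0,0]}}

```text
time_s: 4.42
tcp_pos: [0.5385, -0.1356, 0.1285]
tool_rot: [-0.0, 1.0, 0.0, 0.0]
contact_force: [-0.8, 1.2, 5.3]
finger_gap: 0.0262
```

```bash
python3 - <<'E'
from h import *
P=optics.camera_params("wrist")
s=ctrl.read_state();print(s["tcp_pos"],s["contact_force"],s["finger_gap"])
import pickle
P,im=pickle.load(open("w3.pkl","rb"))
f=lambda u,v,z:np.round(onz("wrist",(u,v),z,P),4)
print("top",f(283,372,.165),"head",f(283,225,.053),"rim",f(286,226,.042),"foot",f(289,208,.012),[f(*c,.012) for c in((219,143),(358,148),(348,273),(221,271))])
E
```

```text
[ 0.53852706 -0.13556381  0.12853148] [-0.78683261  1.22992528  5.26618502] 0.02620545149604429
top [ 0.541  -0.1355  0.165 ] head [ 0.5364 -0.1352  0.053 ] rim [ 0.5412 -0.1333  0.042 ] foot [ 0.5393 -0.1309  0.012 ] [array([ 0.4949, -0.1767,  0.012 ]), array([ 0.4981, -0.0861,  0.012 ]), array([ 0.589 , -0.0876,  0.012 ]), array([ 0.5875, -0.18  ,  0.012 ])]
```

{"method": "play_rows", "body": {"increments": [0,0,0,-1.5,0,0,0,0,0,0,-2.2,0,0,0,0,0,0,-2,0,0,0,0,0,0,-1,0,0,0,0,0,0,0,0,0,0]}}

```text
time_s: 5.05
tcp_pos: [0.5385, -0.1357, 0.196]
tool_rot: [-0.0, 1.0, -0.0, 0.001]
contact_force: [-0.4, 0.7, -2.2]
finger_gap: 0.0264
```

{"method": "play_rows", "body": {"increments": [0,0.3,1.5,0,0,0,0,0,0.7,3.5,0,0,0,0,0,1,5,0,0,0,0,0,1,5,0,0,0,0,0,1,5,0,0,0,0,0,0.7,3,0,0,0,0,0,0.3,1.5,0,0,0,0,0,0.1,0.5,0,0,0,0]}}

```text
time_s: 6.05
tcp_pos: [0.4865, 0.115, 0.1949]
tool_rot: [-0.001, 1.0, -0.0, -0.0]
contact_force: [0.2, -1.3, -2.4]
finger_gap: 0.0268
```

{"method": "play_rows", "body": {"increments": [0,0,0,0,0,0,0,0,0,0,0,0,0,0]}}

```text
time_s: 6.3
tcp_pos: [0.4872, 0.1136, 0.1952]
tool_rot: [0.0, 1.0, -0.0, -0.0]
contact_force: [-0.0, 0.0, -2.0]
finger_gap: 0.0268
```

```bash
python3 - <<'E'
from h import *
s=ctrl.read_state();print(s["time_s"],s["tcp_pos"],s["tool_rot"],s["contact_force"],s["finger_gap"])
D=np.zeros((440,800,3),np.uint8)
w=optics.get_image("wrist")[:,:,::-1];a=optics.get_image("side")[:,:,::-1]
D[:,:440]=cv2.resize(w[:,:],(440,440)) ;D[:360,440:]=cv2.resize(a[80:240,200:360],(360,360),interpolation=2)
cv2.imwrite("pics/s4.png",D)
E
```

```text
6.3 [0.48723686 0.11356443 0.19516244] [ 8.15636497e-05  9.99999984e-01 -1.24608761e-04 -9.60318062e-05] [-0.04576082  0.0283332  -2.01114068] 0.02683711165237599
```

View pics/s4.png

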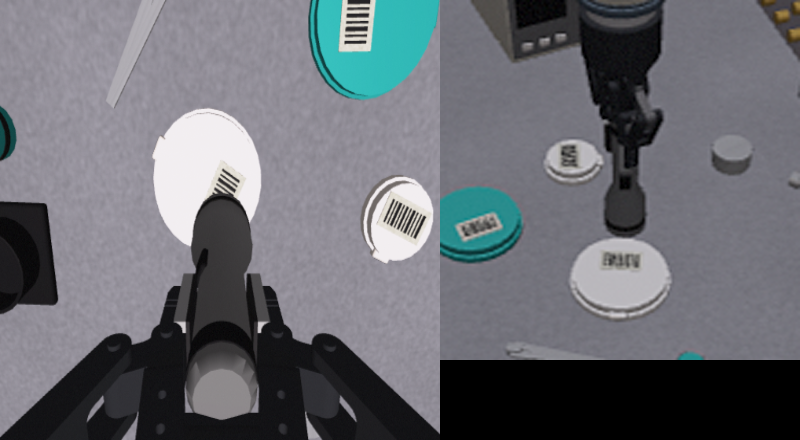

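Upright in the jaws. In the side crop the window is at (625,230), just above the label at (621,262); the wrist view shows the head beside the label. I'll hold, then check by projection.

{"method": "play_rows", "body": {"increments": [0,0,0,0,0,0,0,0,0,0,0,0,0,0,0,0,0,0,0,0,0,0,0,0,0,0,0,0,0,0,0,0,0,0,0,0,0,0,0,0,0,0,0,0,0,0,0,0,0,0,0,0,0,0,0,0]}}

```text
time_s: 7.4
tcp_pos: [0.4871, 0.1144, 0.1953]
tool_rot: [-0.0, 1.0, -0.0, 0.0]
contact_force: [-0.5, -0.7, -1.5]
finger_gap: 0.0265
```

```bash
python3 - <<'E'
from h import *
for n in("side","scene"): print(n,"window",proj(n,(.487,.1136,.0815)),"label",proj(n,(.487,.1136,.022)))
print("meas window from side",onz("side",(282.2,181),.0815),"label",onz("side",(280.4,196.4),.022))
b=optics.get_image("scene")[:,:,::-1]
cv2.imwrite("pics/s5.png",cv2.resize(b[160:270,280:420],(700,550),interpolation=2))
E
```

```text
side window [280.10559134 179.2479314 ] label [280.12485868 195.33399203]
scene window [337.20300586 221.74162552] label [336.22258181 241.63109797]
meas window from side [0.48906306 0.10574267 0.0815    ] label [0.48600787 0.10985234 0.022     ]
```

View pics/s5.png

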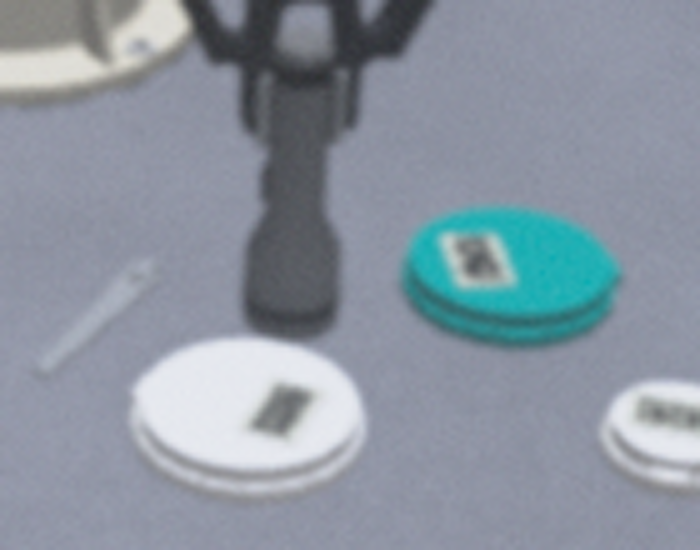

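Scene view: window at crop (290,312) → pixel (338,222), predicted (337,222); label at (336,242), predicted (336,242). So the scan pose is right. A little more holding, then back.

{"method": "play_rows", "body": {"increments": [0,0,0,0,0,0,0,0,0,0,0,0,0,0,0,0,0,0,0,0,0,0,0,0,0,0,0,0]}}

```text
time_s: 7.95
tcp_pos: [0.4871, 0.1144, 0.1953]
tool_rot: [-0.0, 1.0, -0.0, -0.0]
contact_force: [-0.5, 0.5, -2.2]
finger_gap: 0.0266
```

{"method": "play_rows", "body": {"increments": [0,-0.3,-1.5,0,0,0,0,0,-0.7,-3.5,0,0,0,0,0,-1,-5,0,0,0,0,0,-1,-5,0,0,0,0,0,-1,-5,0,0,0,0,0,-0.7,-3,0,0,0,0,0,-0.4,-1.5,0,0,0,0,0,-0.1,-0.3,0,0,0,0]}}

```text
time_s: 8.95
tcp_pos: [0.5392, -0.1343, 0.1952]
tool_rot: [0.0, 1.0, 0.0, -0.0]
contact_force: [0.5, 1.2, -1.4]
finger_gap: 0.0267
```

{"method": "play_rows", "body": {"increments": [0,0,0,0,0,0,0,0,0,0,0,0,0,0,0,0,0,2,0,0,0,0,0,0,0,0,0,0,0,0,0,0,0,0,0]}}

```text
time_s: 9.57
tcp_pos: [0.5395, -0.1332, 0.1758]
tool_rot: [-0.001, 1.0, -0.0, 0.0]
contact_force: [0.1, -0.5, -1.1]
finger_gap: 0.0265
```

```bash
python3 - <<'E'
from h import *
s=ctrl.read_state();print(s["time_s"],s["tcp_pos"],s["tool_rot"],s["contact_force"],s["finger_gap"])
w=optics.get_image("wrist")[:,:,::-1];a=optics.get_image("side")[:,:,::-1]
D=np.zeros((420,800,3),np.uint8);D[:,:420]=w[:,70:490];D[:380,420:]=cv2.resize(a[180:290,290:400],(380,380),interpolation=2)
cv2.imwrite("pics/s6.png",D)
for z in(.042,.0):print(proj("side",(.540,-.132,z)))
E
```

```text
9.575 [ 0.53951701 -0.13316545  0.17579434] [-7.51011518e-04  9.99999706e-01 -1.32305388e-05  1.56044409e-04] [ 0.06146587 -0.54516099 -1.13135829] 0.026512963795376838
[347.63764126 253.41329438]
[345.35815952 263.56211296]
```

View pics/s6.png

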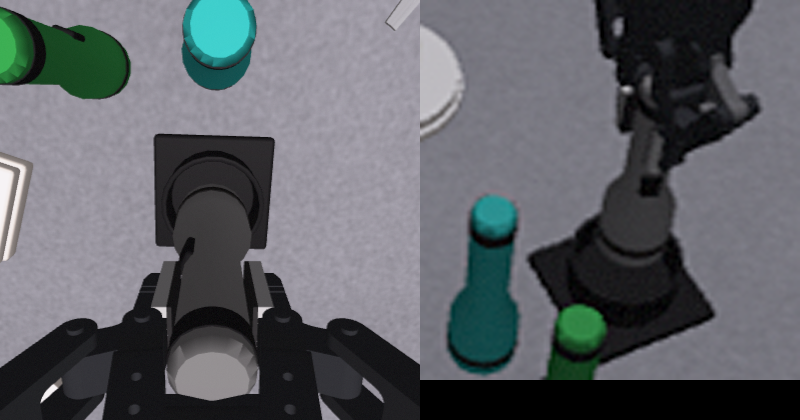

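Head is centred over the cup to within ~3 mm (play 10 mm). Lowering.

{"method": "play_rows", "body": {"increments": [0,0,0,1,0,0,0,0,0,0,1.5,0,0,0,0,0,0,1,0,0,0,0,0,0,0.6,0,0,0,0,0,0,0.3,0,0,0,0,0,0,0.2,0,0,0,0,0,0,0,0,0,0,0,0,0,0,0,0,0]}}

```text
time_s: 10.68
tcp_pos: [0.5395, -0.1336, 0.1296]
tool_rot: [-0.0, 1.0, -0.0, 0.0]
contact_force: [0.3, -0.3, -1.9]
finger_gap: 0.0264
```

{"method": "play_rows", "body": {"increments": [0,0,0,0.1,0,0,0,0,0,0,0,0,0,0,0,0,0,0.1,0,0,0,0,0,0,0,0,0,0,0,0,0,0,0,0]}}

```text
schema error: expected a multiple of 7 numbers
```

{"method": "play_rows", "body": {"increments": [0,0,0,0.1,0,0,0,0,0,0,0.05,0,0,0,0,0,0,0,0,0,0,0,0,0,0,0,0,0]}}

```text
time_s: 11.18
tcp_pos: [0.5397, -0.1337, 0.1285]
tool_rot: [-0.0, 1.0, -0.0, 0.0]
contact_force: [-2.1, 0.3, 5.5]
finger_gap: 0.0264
```

Contact force is the same as at the pick (+5.5 N), so the scanner is seated. I'll open partway, then fully.

{"method": "play_rows", "body": {"increments": [40,0,0,0,0,0,0,50,0,0,0,0,0,0,100,0,0,0,0,0,0,100,0,0,0,0,0,0,100,0,0,0,0,0,0,100,0,0,0,0,0,0,100,0,0,0,0,0,0]}}

```text
time_s: 12.05
tcp_pos: [0.5393, -0.1336, 0.1278]
tool_rot: [-0.0, 1.0, -0.0, -0.0]
contact_force: [1.1, 0.2, -0.9]
finger_gap: 0.0855
```

{"method": "play_rows", "body": {"increments": [100,0,0,-1.5,0,0,0,100,0,0,-3,0,0,0,100,0,0,-4,0,0,0,100,0,0,-4,0,0,0,100,0,0,-1.5,0,0,0,100,0,0,0,0,0,0,100,0,0,0,0,0,0]}}

```text
time_s: 12.92
tcp_pos: [0.5385, -0.1334, 0.2664]
tool_rot: [-0.0, 1.0, 0.0, -0.001]
contact_force: [0.0, -0.2, -0.6]
finger_gap: 0.0857
```

```bash
python3 - <<'E'
from h import *
s=ctrl.read_state();print(s["time_s"],s["tcp_pos"],s["contact_force"],s["finger_gap"])
a=optics.get_image("side")[:,:,::-1];w=optics.get_image("wrist")[:,:,::-1]
o=cv2.imread("pics/side0.png")
print("box diff",[np.abs(a[r].astype(int)-o[r]).mean() for r in (np.s_[185:225,255:305],np.s_[140:165,245:275],np.s_[215:285,320:378])])
D=np.zeros((420,800,3),np.uint8);D[:,:420]=w[:,70:490];D[:380,420:]=cv2.resize(a[180:290,290:400],(380,380),interpolation=2)
cv2.imwrite("pics/s7.png",D)
E
```

```text
12.925 [ 0.53852706 -0.13337112  0.2664419 ] [ 0.03513124 -0.18635473 -0.56465218] 0.0856620522204754
box diff [np.float64(3.4106666666666667), np.float64(3.2715555555555556), np.float64(3.6225779967159277)]
```

View pics/s7.png

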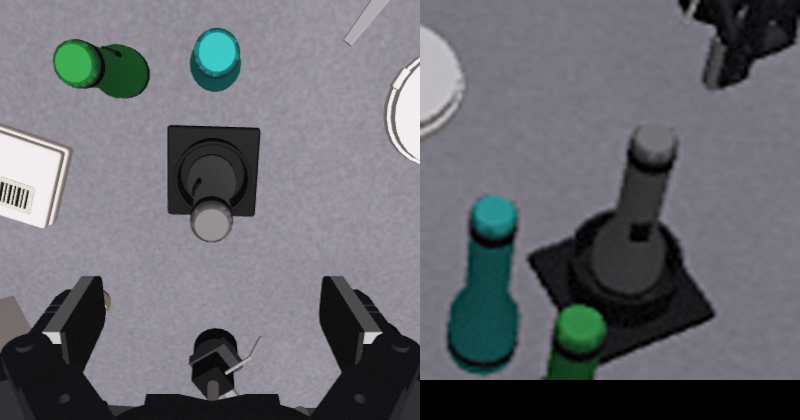

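The scanner stands upright in the cup, seen in wrist (211,200) and side (640,210). The image around both round boxes is unchanged to noise level, and the gripper is clear. Handing in.

```bash
python3 -c "
from cell import workorder; print(workorder.finish_job())"
```

```text
the job is handed in; nothing more can be done
None
```

I took the grey scanner out of its holder and scanned the larger round box's label. I then lowered the scanner back in upright, released it and handed the job in at about 13 s of the 48 s allowed. The hand-in reports no verdict.

- **Scan:** the scanner was held upright about 60 mm above the middle of the larger box's label for about 1.6 s. In the scene camera, the window and label appeared within 1 px of where they should. A rougher reading from the side camera put the window up to 8 mm off. That is still inside the 16 mm limit.
- **Return:** the scanner was seated in the cup while still gripped. The tool height was the same as at the pick (0.1285 m) and so was the contact force (about 5.5 N), before I opened the fingers.
- **Last check:** the scanner stands upright in its holder and the gripper is clear of it. The side-camera image around both round boxes differs from the start only by noise. I never moved over the smaller box.

Two measurements disagreed. An early wrist picture taken while the arm was still settling was about 3–5 mm off, so I re-centred on the handle before gripping. One move call was refused because I gave it the wrong number of values; nothing moved.

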